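# Report a sample bottle that lost its cap

## Robot

A 6-joint arm with a two-finger parallel gripper is mounted at the origin on the work surface. World frame = base frame: x ahead of the robot, y to its left, z up, the work surface at z = 0. Lengths are in mm, angles in degrees, forces in N, time in s.
With the tool pointing down it reaches from about 275 to 750 mm from the base axis. Payload 10.2 kg.
Tool frame: the origin (TCP) lies midway between the tips of the shut fingers; the grasp point (between the pads) lies behind it (r.tcp_to_grasp is the z of the grasp point in the tool frame, in mm); z points along the fingers, y is the direction in which the jaws open and shut (so a half turn about z gives the same grasp; the last joint's range is limited). The gripper opens to 85 mm and grips with 20 to 120 N. Pads are 22 mm wide; open, the fingers measure 114 mm over their backs; the gripper's body (76 mm by 85 mm) begins 54 mm behind the grasp point. The pads swing forward as they close: fully open they stand 13 mm farther back than shut.
Start: joints at [52.804, 17.928, 85.812, -0, 76.261, -12.8], TCP at [216.864, 478.123, 231.294] pointing down, gripper open.
Joint ranges: [-168.41, 168.41], [-55.51, 124.54], [10.69, 146.95], [-70.63, 250.63], [1, 178], [-165.06, 165.06]. Speed limits (degrees/s): [136.94, 136.94, 172.46, 180, 180, 180].

## Interface

Orientations are given as [roll, pitch, yaw] about the fixed x, y, z axes, in that order (R = Rz(yaw) Ry(pitch) Rx(roll)).
In Python, from workcell import r gives the robot as it stands.
- The arm moves only by the shell command python3 -m handwheel 'ROWS' [FORCE]. ROWS is JSON, a list of rows, each an object with "angular": the turn, a rotation vector about the tool's x, y, z in degrees, a list of three; "offset": the shift along the tool's x, y, z in mm, a list of three; "jaw": the gripper command: -1 is shut, 1 is fully open, values between are in proportion. In form: [{"angular": [ax, ay, az], "offset": [dx, dy, dz], "jaw": jaw}, ...]. A call has exactly 5 rows; each row shifts and turns the commanded pose from where the row before left it, along the tool's axes as they then stand; what a row does not reach is not made up. A row lasts 1/8 s, in which the tool goes at most 62.5 mm and 10.7 degrees, less where a joint would pass 70% of its speed; a pose out of reach is approached as far as the arm can. A call with a gripper value outside its range is refused whole. The fingers move at their own pace and stop on an object; FORCE is the grip in N (left out, the last holds). Time passes only in rows, so rows that do not move let the fingers close, or fill a call up. It gives the time, the measured TCP pose, the force and the opening at its end, in the units of the state.
- r.get_state(): the state, without advancing time (a new reading comes with each control period).
- r.camera(name): name is "scene" or "top"; returns the picture (400x640x3 uint8, red, green, blue); there is no depth.
- r.camera_info(name): a dict with "fov_y" (degrees; the focal length in pixels is half the picture's height over the tangent of half this angle, whatever the lens; pixels are square), "cx", "cy" (the principal point, pixels), "R" (3x3) and "t" (3): a world point X has camera coordinates R X + t. Camera axes: x right, y down, z forward; pixel columns grow to the right and rows downward; lengths in mm; the calibration is good to about 2 mm. A picture is of the moment at which its call begins. camera_info takes no time and is no camera call.
- r.close_job(): hands the job in, once; it reports no verdict.
The state is a dict: "t": time; "joints": joint angles; "qvel": joint speeds; "tau": joint torques, N m; "tool_pos": TCP position; "tcp_rot": TCP orientation; "ft_force": force on the tool from outside, world axes, zero at the start; "moment": the same for the moment, N m; "grip_width": finger opening in mm.
Only numpy, scipy, OpenCV 4.12 (cv2) and the standard library are available. Lean on these libraries where they do the work, as an engineer would, in place of code of your own. Each camera call takes 0.05 s, during which the arm holds its last target. There are 200 camera calls.

## Task

One bottle in the sample carrier has lost its cap: show your colleague by pointing down at its open mouth with your fingertips 2 to 3 cm straight above it for two seconds, then point in the same way at the loose cap that fits it (the middle-sized one of the three) for two seconds. Then mark the batch as on hold by pushing the status slide on the batch marker all the way to the end with the two bars, and draw back from it. Do not touch any bottle or cap, and do not disturb the other things on the bench.

Things in the scene. Friction and masses are not known exactly. Their poses are not given: they have to be found in the camera images.
- carrier: Grey plastic bottle carrier standing on the bench, fixed: an open box 70 mm (its x) by 310 mm (its y) and 30 mm high, with four dividers that make a row of five cells along its y, 61 mm apart; floor 5 mm thick. Origin: centre of its underside, on the bench.
- open_bottle: The white sample bottle that has lost its cap: body 50 mm across, 94 mm tall, with a bare wide neck 36 mm across and an open, dark mouth. It stands loose in any cell of the carrier. Origin: centre of its underside, z up.
- open_mouth (a point): Centre of the open bottle's mouth, level with the rim, 94 mm above the bottle's underside (99 mm above the bench). z up.
- wide_bottle_a: White sample bottle with its wide black cap on: 50 mm across, 96 mm tall, cap 42 mm across and 16 mm high. Loose in a cell of the carrier. Origin: centre of its underside.
- wide_bottle_b: Another one like wide_bottle_a.
- narrow_bottle_a: White sample bottle with its small black cap on: 50 mm across, 96 mm tall, cap 26 mm across and 16 mm high. Loose in a cell of the carrier. Origin: centre of its underside.
- narrow_bottle_b: Another one like narrow_bottle_a.
- middle_cap: The cap that fits the open bottle: the middle-sized of three loose black screw caps lying top up on the bench between the robot and the carrier, 42 mm across and 16 mm high. Origin: centre of its underside.
- middle_cap_top (a point): Centre of the upper face of the middle-sized cap, 16 mm above the bench. z up.
- small_cap: Loose black screw cap 26 mm across and 16 mm high, lying on the bench (fits the narrow bottles). Origin: centre of its underside.
- large_cap: Loose black jar cap 68 mm across and 16 mm high, lying on the bench. Origin: centre of its underside.
- marker: Batch marker to the robot's right: a fixed flat aluminium plate 56 mm (its x) by 180 mm (its y) and 12 mm thick on the bench, with a groove along its middle. Two black bars across the plate near its +y end mean 'on hold'; the -y end is plain. Origin: centre of its underside; y runs along the groove towards the two bars.
- slide_top (a point): Centre of the top of the status slide, a grey block 40 mm wide (marker x), 24 mm long (marker y) and 32 mm high that runs along the marker's groove; its top is 45 mm above the bench, its underside 13 mm. x and y axes as the marker's.
- status_slide (a joint): How far the slide has moved towards the two bars, in m: 0 at the plain end stop (slide centre 40 mm to the -y side of the marker's centre), 0.080 at the stop next to the bars (centre 40 mm to the +y side). It starts between 0 and 0.02, needs about 2 N to push and stays where it is left.
- pen: Marker pen lying on the bench between the caps and the batch marker, white with a black cap, 130 mm long (its x), 12 mm thick. Origin: under its middle. Bystander.
- beaker: Glass beaker 68 mm across, 85 mm high, standing at the right. Origin: centre of its underside. Bystander.
- handheld_meter: Orange and green handheld meter lying on the bench at the left, 170 x 75 x 33 mm. Origin: centre of its underside. Bystander.
- wash_bottle: White plastic wash bottle at the left, 68 mm across, 195 mm high with its spout. Origin: centre of its underside. Bystander.
Not all that is in view belongs to the job. Leave any yellow look-alike of the narrow_bottle_b alone.

How it is judged (in metres and radians):
On the way, in this order (a step that is already met when the one before it is completed fails the run):
1. fingertips held just above the open bottle's mouth for 1.5 s (horizontal distance between the grasp point and open_mouth below 0.024 m and z of the grasp point in the frame of open_mouth between 0.018 and 0.072 m), for 1.5 s.
2. then held just above the middle-sized cap for 1.5 s (horizontal distance between the grasp point and middle_cap_top below 0.024 m and z of the grasp point in the frame of middle_cap_top between 0.018 and 0.072 m), for 1.5 s.
3. then the status slide pushed home at the end with the two bars (value of joint status_slide above 0.074 m), for 0.2 s.
At the end, for the whole second after the job is handed in: The status slide is within 6 mm of its stop beside the two bars; all bottles are upright (within 0.12 rad); every bottle, cap and bystander is within 10 mm of where it started. (Pointing: grasp point within 24 mm sideways of the target, 18 to 72 mm above it.) (value of joint status_slide above 0.074 m and distance of each of open_bottle, wide_bottle_a, wide_bottle_b, narrow_bottle_a, narrow_bottle_b, small_cap, middle_cap, large_cap, pen, beaker, handheld_meter, wash_bottle from where it was at the start of the episode below 0.01 m and angle between each of open_bottle, wide_bottle_a, wide_bottle_b, narrow_bottle_a, narrow_bottle_b's own z axis and vertical below 0.12 rad); the robot touches nothing.
It fails at once if a bottle or cap was touched (contact force between any of the fingers, the arm and open_bottle above 0.3 N or contact force between any of the fingers, the arm and wide_bottle_a above 0.3 N or contact force between any of the fingers, the arm and wide_bottle_b above 0.3 N or contact force between any of the fingers, the arm and narrow_bottle_a above 0.3 N or contact force between any of the fingers, the arm and narrow_bottle_b above 0.3 N or contact force between any of the fingers, the arm and small_cap above 0.3 N or contact force between any of the fingers, the arm and middle_cap above 0.3 N or contact force between any of the fingers, the arm and large_cap above 0.3 N).
It fails at once if a bottle, cap or bystander was shifted, lifted or tipped over (distance of any of open_bottle, wide_bottle_a, wide_bottle_b, narrow_bottle_a, narrow_bottle_b, small_cap, middle_cap, large_cap, pen, beaker, handheld_meter, wash_bottle from where it was at the start of the episode above 0.012 m or angle between any of open_bottle, wide_bottle_a, wide_bottle_b, narrow_bottle_a, narrow_bottle_b, beaker, wash_bottle's own z axis and vertical above 0.3 rad).
It also fails if it takes over 54 s, if anything falls off the work surface, if the arm or the gripper's body presses on something with over 40 N, if the wrist force passes 120 N, or if a joint passes its speed limit or range.

## Working session

There is one attempt and no reset: what is moved stays moved. The work goes in short steps, Python scripts to look and compute and a shell command to move; the robot and the scene stay as the last step left them, time stands still between calls to the robot, and variables do not carry over. Pictures are saved under pics/ and viewed, about 8 in all and at most 12, crops included, and the job is handed in when it is done.

```bash
mkdir -p pics; python3 - <<'E'
from workcell import r
import cv2
for n in("scene","top"):
    i=r.camera(n); cv2.imwrite(f"pics/{n}0.png",i[:,:,::-1]); print(r.camera_info(n))
print(r.get_state(), r.tcp_to_grasp)
E
```

```text
{'fov_y': 50.60849887318589, 'cx': 315.85366658389086, 'cy': 205.84152044566343, 'R': array([[-0.7394799 ,  0.67317023, -0.00336404],
       [ 0.52940698,  0.57845424, -0.62057952],
       [-0.41580972, -0.46068703, -0.7841363 ]]), 't': array([ 437.33961271, -242.02880708, 1333.4233819 ])}
{'fov_y': 51.25702660913886, 'cx': 317.2179304505576, 'cy': 201.06427092634326, 'R': array([[-0.00274663, -0.99950568,  0.03131849],
       [-0.98149349, -0.00330229, -0.19146704],
       [ 0.19147582, -0.03126478, -0.98099925]]), 't': array([ -5.63687509, 587.06297793, 886.07492513])}
{'t': 0.1, 'joints': array([ 5.28021032e+01,  1.79559488e+01,  8.58493041e+01,  1.19397941e-03,
        7.62606334e+01, -1.27985105e+01]), 'qvel': array([-0.14495963, -0.07910262, -0.05202601,  0.03259702, -0.0331386 ,
       -0.01726004]), 'tau': array([ 3.34771488e-03, -4.12900472e+01, -2.60141122e+01, -1.12258554e-04,
        3.06962058e-03, -2.39069880e-05]), 'tool_pos': array([216.72973862, 477.92936824, 230.79720294]), 'tcp_rot': array([-1.79936008e+02, -1.57260008e-02,  1.55600321e+02]), 'ft_force': array([-1.07278722, -0.16816715, -0.51100889]), 'moment': array([-0.00737943,  0.04152622,  0.03755118]), 'grip_width': 85.86094071830597} -18.700000000000003
```

View pics/top0.png

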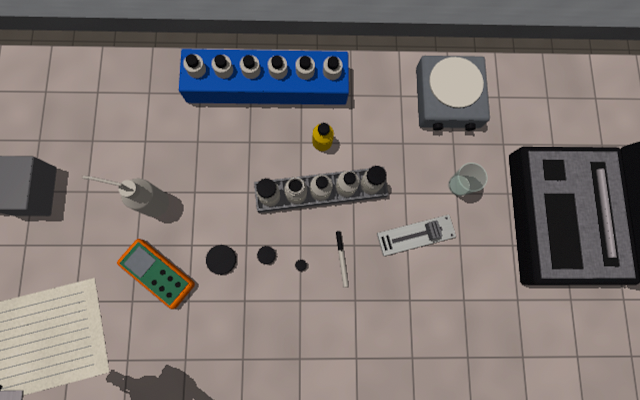

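View pics/scene0.png

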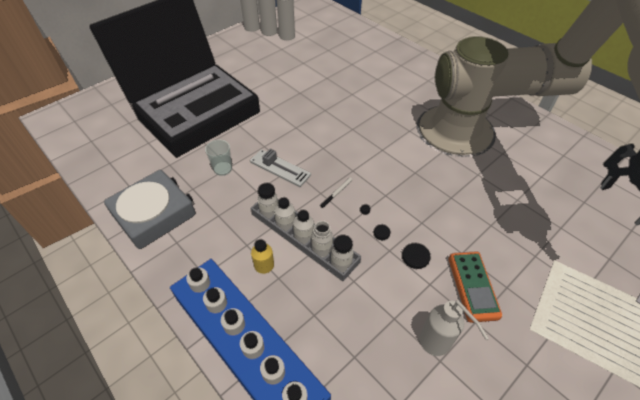

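The top view shows the carrier's bottles at (266,188), (295,185), (321,183), (347,180) and (375,177). The loose caps are at (221,260) large, (266,255) middle and (300,265) small. The marker has its bars near (385,243) and its slide near (433,231). 

Candidates for the open bottle are the five carrier bottles. The blue rack's bottles (y≈65) and the yellow one at (322,135) are look-alikes. In the scene view, the one at (321,230) looks open, which is the second from the +y end, so top (295,185). I'll check that in a crop.

```bash
cat > h.py <<'E'
import numpy as np
from workcell import r
def K(n):
    c=r.camera_info(n); f=200/np.tan(np.radians(c['fov_y']/2)); return c,f
def ray(n,u,v,z):
    c,f=K(n); R,t=np.array(c['R']),np.array(c['t'])
    d=R.T@[(u-c['cx'])/f,(v-c['cy'])/f,1]; o=-R.T@t
    return o+d*(z-o[2])/d[2]
def proj(n,X):
    c,f=K(n); p=np.array(c['R'])@X+c['t']; return f*p[0]/p[2]+c['cx'],f*p[1]/p[2]+c['cy']
E
python3 - <<'E'
import cv2,numpy as np
from h import *
a=cv2.imread('pics/top0.png');b=cv2.imread('pics/scene0.png')
A=cv2.resize(a[155:285,210:470],(780,390),interpolation=cv2.INTER_CUBIC)
B=cv2.resize(b[140:280,240:450],(315,210))
B=cv2.resize(b[175:280,240:450],(420,210),interpolation=cv2.INTER_CUBIC)
B=cv2.copyMakeBorder(B,0,0,0,360,cv2.BORDER_CONSTANT)
cv2.imwrite('pics/crop.png',np.vstack([A,B]))
g=a.max(2)
m=(g<60).astype(np.uint8)
n,l,s,c=cv2.connectedComponentsWithStats(m)
for i in range(1,n):
    if s[i,4]>25 and 150<c[i,1]<290 and 200<c[i,0]<470:
        u,v=c[i]; print(np.round(c[i]),s[i],[np.round(ray('top',u,v,z)[:2]) for z in(0,16,99)])
E
```

```text
[378. 178.] [367 166  23  28 378] [array([ 656., -155.]), array([ 652., -152.]), array([ 630., -137.])]
[350. 178.] [344 172  12  13 123] [array([655., -86.]), array([651., -84.]), array([630., -75.])]
[322. 182.] [316 176  13  13 120] [array([644., -18.]), array([641., -17.]), array([620., -14.])]
[267. 188.] [256 179  24  20 324] [array([630., 114.]), array([627., 113.]), array([608., 105.])]
[295. 185.] [289 179  13  13 129] [array([638.,  47.]), array([634.,  46.]), array([614.,  45.])]
[332. 193.] [326 184  12  17  75] [array([617., -44.]), array([614., -43.]), array([596., -37.])]
[357. 191.] [350 184  13  13  62] [array([ 622., -104.]), array([ 619., -102.]), array([600., -92.])]
[308. 197.] [301 186  14  18  91] [array([609.,  14.]), array([605.,  14.]), array([588.,  15.])]
[282. 199.] [275 190  15  17 118] [array([602.,  76.]), array([599.,  76.]), array([582.,  71.])]
[321. 204.] [258 195 129  18 265] [array([591., -17.]), array([588., -17.]), array([572., -13.])]
[429. 232.] [425 224   8  16  49] [array([ 525., -273.]), array([ 523., -268.]), array([ 513., -243.])]
[339. 241.] [336 232   7  19  91] [array([503., -59.]), array([502., -58.]), array([493., -51.])]
[221. 259.] [206 245  31  30 714] [array([459., 217.]), array([459., 213.]), array([454., 197.])]
[266. 255.] [257 246  19  19 266] [array([470., 112.]), array([469., 110.]), array([464., 103.])]
[301. 265.] [295 260  12  12 101] [array([446.,  31.]), array([446.,  31.]), array([442.,  31.])]
```

View pics/crop.png

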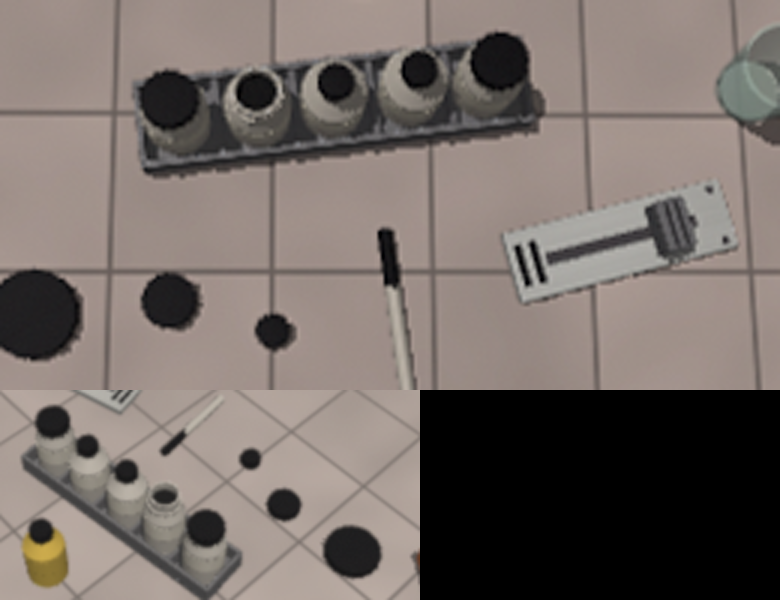

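The crop confirms it: the second carrier bottle from the left, mouth at (295,185), is open with a bare rim in both views. The middle cap is at (266,255). Next I'll measure the mouth across two views and the marker and slide in the top view.

```bash
python3 - <<'E'
from h import *
np.set_printoptions(precision=1,suppress=True)
print('mouth top',ray('top',295,185,99),'scene',ray('scene',322.5,228.5,99))
print('cap scene',ray('scene',240+284/2,175+114/2,16),'top',ray('top',266,255,16))
q=[ray('top',210+x/3,155+y/3,12)[:2] for x,y in[(503,233),(720,180),(737,243),(522,302)]]
print(q); c=np.mean(q,0); ax=(q[0]+q[3]-q[1]-q[2]); ax/=np.linalg.norm(ax); print('marker',c,ax,np.degrees(np.arctan2(ax[1],ax[0])))
s=ray('top',210+668/3,155+226/3,45)[:2]; print('slide(approx)',s,(s-c)@ax)
for k in(-40,-30,-20):
  p=c+ax*k; n=np.array([ax[1],-ax[0]])
  print(k,[[(round((u-210)*3),round((v-155)*3)) for u,v in [proj('top',np.r_[p+n*a*20+ax*b*12,45])]][0][0] for a in(-1,1) for b in(-1,1)])
print('beaker',ray('top',459,186,0),ray('top',474,178,85),'pen',ray('top',339,235,6),ray('top',346,286,6))
E
python3 -m handwheel '[{"angular":[0,0,-6],"offset":[0,0,-5],"jaw":-1},{"angular":[0,0,-6],"offset":[0,0,0],"jaw":-1},{"angular":[0,0,-6],"offset":[0,0,0],"jaw":-1},{"angular":[0,0,-6.4],"offset":[0,0,0],"jaw":-1},{"angular":[0,0,0],"offset":[0,0,0],"jaw":-1}]'
```

```text
mouth top [614.2  44.   99. ] scene [616.5  50.8  99. ]
cap scene [472.2 117.8  16. ] top [468.5 111.2  16. ]
[array([ 520.7, -148.7]), array([ 563.1, -323. ]), array([ 513. , -333.3]), array([ 467.1, -161.8])]
marker [ 516.  -241.7] [-0.2  1. ] 104.32695507031822
slide(approx) [ 522.3 -269. ] -27.999361852033804
-40 [706, 676, 690, 660]
-30 [693, 663, 677, 647]
-20 [681, 651, 665, 635]
beaker [ 636.8 -354.1    0. ] [ 635.5 -356.7   85. ] pen [515.8 -58.1   6. ] [398.2 -72.8   6. ]
t: 0.72
tool_pos: [216.8, 478.0, 236.0]
tcp_rot: [-180.0, -0.0, 179.9]
ft_force: [-0.5, -0.0, -0.3]
grip_width: 0.1
```

```bash
python3 -m handwheel '[{"angular":[0,0,0],"offset":[-40,-43,0],"jaw":-1},{"angular":[0,0,0],"offset":[-40,-43,0],"jaw":-1},{"angular":[0,0,0],"offset":[-40,-43,0],"jaw":-1},{"angular":[0,0,0],"offset":[-40,-43,0],"jaw":-1},{"angular":[0,0,0],"offset":[-40,-43,0],"jaw":-1}]'
python3 -m handwheel '[{"angular":[0,0,0],"offset":[-40,-43,0],"jaw":-1},{"angular":[0,0,0],"offset":[-40,-43,0],"jaw":-1},{"angular":[0,0,0],"offset":[-40,-43,10],"jaw":-1},{"angular":[0,0,0],"offset":[-40,-43,10],"jaw":-1},{"angular":[0,0,0],"offset":[-38,-44,10],"jaw":-1}]'
python3 -m handwheel '[{"angular":[0,0,0],"offset":[0,0,10],"jaw":-1},{"angular":[0,0,0],"offset":[0,0,10],"jaw":-1},{"angular":[0,0,0],"offset":[0,0,10],"jaw":-1},{"angular":[0,0,0],"offset":[0,0,10],"jaw":-1},{"angular":[0,0,0],"offset":[0,0,0],"jaw":-1}]'
python3 - <<'E'
from h import *
import cv2
a=r.camera('top')[:,:,::-1];b=r.camera('scene')[:,:,::-1]
A=cv2.resize(a[130:230,230:400],(510,300));B=cv2.resize(b[150:290,240:400],(343,300))
cv2.imwrite('pics/near.png',np.hstack([A,B])[:,:800])
p=r.get_state()['tool_pos'];print(p,proj('top',p),proj('scene',p))
E
```

```text
t: 1.35
tool_pos: [417.9, 261.5, 236.3]
tcp_rot: [180.0, 0.0, 179.8]
ft_force: [0.2, 1.1, 0.1]
grip_width: 0.0
t: 1.98
tool_pos: [616.0, 45.6, 205.8]
tcp_rot: [180.0, -0.0, 179.8]
ft_force: [-0.0, 0.7, 0.0]
grip_width: 0.3
t: 2.6
tool_pos: [614.4, 47.7, 165.7]
tcp_rot: [180.0, -0.1, -180.0]
ft_force: [0.4, -0.3, -0.4]
grip_width: 0.1
[614.93446341  47.38374976 166.67051941] (np.float64(292.6332398570542), np.float64(176.9302353448229)) (np.float64(322.22939660863693), np.float64(209.27012098424512))
```

View pics/near.png

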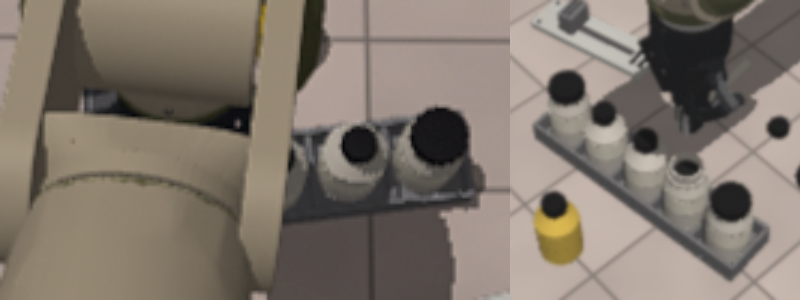

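In the near picture (scene half), the fingertips are at scene pixel (324,211), where (322,209) was predicted. The open mouth is at (322,228), almost straight below, so the two views agree within a few mm. I'll go down to about z=126 and hold for two seconds.

```bash
python3 -m handwheel '[{"angular":[0,0,0],"offset":[0,0,10],"jaw":-1},{"angular":[0,0,0],"offset":[0,0,10],"jaw":-1},{"angular":[0,0,0],"offset":[0,0,10],"jaw":-1},{"angular":[0,0,0],"offset":[0,0,10],"jaw":-1},{"angular":[0,0,0],"offset":[0,0,0],"jaw":-1}]'
for i in 1 2 3 4; do python3 -m handwheel '[{"angular":[0,0,0],"offset":[0,0,0],"jaw":-1},{"angular":[0,0,0],"offset":[0,0,0],"jaw":-1},{"angular":[0,0,0],"offset":[0,0,0],"jaw":-1},{"angular":[0,0,0],"offset":[0,0,0],"jaw":-1},{"angular":[0,0,0],"offset":[0,0,0],"jaw":-1}]' | head -2; done
```

```text
t: 3.32
tool_pos: [614.5, 47.2, 125.2]
tcp_rot: [180.0, -0.1, 180.0]
ft_force: [0.7, -0.6, -0.0]
grip_width: -0.1
t: 3.95
tool_pos: [614.9, 47.1, 126.3]
t: 4.58
tool_pos: [614.9, 47.1, 126.3]
t: 5.2
tool_pos: [614.9, 47.1, 126.3]
t: 5.82
tool_pos: [614.9, 47.1, 126.3]
```

```bash
python3 -c "
from h import *; import cv2
b=r.camera('scene')[:,:,::-1]; cv2.imwrite('pics/p1.png',cv2.resize(b[170:270,260:400],(420,300)))"
python3 -m handwheel '[{"angular":[0,0,0],"offset":[0,0,-20],"jaw":-1},{"angular":[0,0,0],"offset":[0,0,-20],"jaw":-1},{"angular":[0,0,0],"offset":[0,0,-20],"jaw":-1},{"angular":[0,0,0],"offset":[20,9,0],"jaw":-1},{"angular":[0,0,0],"offset":[30,13,0],"jaw":-1}]'
python3 -m handwheel '[{"angular":[0,0,0],"offset":[35,16,0],"jaw":-1},{"angular":[0,0,0],"offset":[35,16,0],"jaw":-1},{"angular":[0,0,0],"offset":[25,12,30],"jaw":-1},{"angular":[0,0,0],"offset":[0,0,40],"jaw":-1},{"angular":[0,0,0],"offset":[0,0,30],"jaw":-1}]'
python3 - <<'E'
from h import *
import cv2
b=r.camera('scene')[:,:,::-1]
B=cv2.resize(b[170:270,300:440],(420,300))
cv2.imwrite('pics/near2.png',np.hstack([cv2.imread('pics/p1.png')[:,:370],B]))
p=r.get_state()['tool_pos'];print(p,proj('scene',p))
E
```

```text
t: 6.5
tool_pos: [564.5, 69.1, 186.3]
tcp_rot: [-180.0, 0.0, 180.0]
ft_force: [-0.1, -0.5, 1.2]
grip_width: -0.1
t: 7.12
tool_pos: [469.4, 113.3, 85.3]
tcp_rot: [-180.0, -0.0, -180.0]
ft_force: [0.7, 0.0, 0.4]
grip_width: 0.3
[467.71701146 113.1654365   82.05820211] (np.float64(385.10178842568865), np.float64(214.16624310199094))
```

View pics/near2.png

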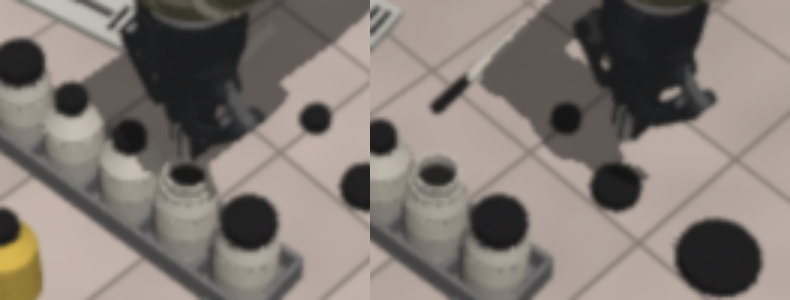

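Left half of the picture: while pointing, the tips (192,155 in the crop) were just above the open mouth (187,173), with no contact. Right half: the tips are at scene (385,215) above the middle cap at (382,232), within a few mm. I'll go down to z≈43 and hold.

```bash
python3 -m handwheel '[{"angular":[0,0,0],"offset":[0,0,10],"jaw":-1},{"angular":[0,0,0],"offset":[-1,1,10],"jaw":-1},{"angular":[0,0,0],"offset":[-1,1,10],"jaw":-1},{"angular":[0,0,0],"offset":[0,0,10],"jaw":-1},{"angular":[0,0,0],"offset":[0,0,0],"jaw":-1}]'
for i in 1 2 3 4; do python3 -m handwheel '[{"angular":[0,0,0],"offset":[0,0,0],"jaw":-1},{"angular":[0,0,0],"offset":[0,0,0],"jaw":-1},{"angular":[0,0,0],"offset":[0,0,0],"jaw":-1},{"angular":[0,0,0],"offset":[0,0,0],"jaw":-1},{"angular":[0,0,0],"offset":[0,0,0],"jaw":-1}]' | head -2; done
```

```text
t: 7.8
tool_pos: [471.5, 115.2, 45.7]
tcp_rot: [180.0, -0.1, -180.0]
ft_force: [-0.4, 1.0, 0.6]
grip_width: 0.0
t: 8.43
tool_pos: [471.9, 115.1, 46.3]
t: 9.05
tool_pos: [471.9, 115.2, 46.3]
t: 9.68
tool_pos: [471.9, 115.1, 46.3]
t: 10.3
tool_pos: [471.9, 115.2, 46.3]
```

The tips are 30 mm above the cap, right at the stated limit, so I'll lower 5 mm and hold two more seconds before going to the plain end of the marker.

```bash
python3 -m handwheel '[{"angular":[0,0,0],"offset":[0,0,5],"jaw":-1},{"angular":[0,0,0],"offset":[0,0,0],"jaw":-1},{"angular":[0,0,0],"offset":[0,0,0],"jaw":-1},{"angular":[0,0,0],"offset":[0,0,0],"jaw":-1},{"angular":[0,0,0],"offset":[0,0,0],"jaw":-1}]' |head -2
for i in 1 2 3; do python3 -m handwheel '[{"angular":[0,0,0],"offset":[0,0,0],"jaw":-1},{"angular":[0,0,0],"offset":[0,0,0],"jaw":-1},{"angular":[0,0,0],"offset":[0,0,0],"jaw":-1},{"angular":[0,0,0],"offset":[0,0,0],"jaw":-1},{"angular":[0,0,0],"offset":[0,0,0],"jaw":-1}]' | head -2; done
python3 -m handwheel '[{"angular":[0,0,0],"offset":[0,0,-30],"jaw":-1},{"angular":[0,0,0],"offset":[0,0,-40],"jaw":-1},{"angular":[0,0,0],"offset":[0,0,-40],"jaw":-1},{"angular":[0,0,0],"offset":[-5,-30,0],"jaw":-1},{"angular":[0,0,0],"offset":[-5,-40,0],"jaw":-1}]'
python3 -m handwheel '[{"angular":[0,0,0],"offset":[-7,-47,0],"jaw":-1},{"angular":[0,0,0],"offset":[-8,-48,0],"jaw":-1},{"angular":[0,0,0],"offset":[-8,-48,0],"jaw":-1},{"angular":[0,0,0],"offset":[-8,-48,0],"jaw":-1},{"angular":[0,0,0],"offset":[-8,-48,0],"jaw":-1}]'
python3 -m handwheel '[{"angular":[0,0,0],"offset":[-8,-48,0],"jaw":-1},{"angular":[0,0,0],"offset":[-5,-47,0],"jaw":-1},{"angular":[0,0,0],"offset":[-3,-35,0],"jaw":-1},{"angular":[0,0,-7],"offset":[0,0,0],"jaw":-1},{"angular":[0,0,-7.3],"offset":[0,0,0],"jaw":-1}]'
python3 -m handwheel '[{"angular":[0,0,0],"offset":[0,0,20],"jaw":-1},{"angular":[0,0,0],"offset":[0,0,20],"jaw":-1},{"angular":[0,0,0],"offset":[0,0,20],"jaw":-1},{"angular":[0,0,0],"offset":[0,0,10],"jaw":-1},{"angular":[0,0,0],"offset":[0,0,0],"jaw":-1}]'
python3 - <<'E'
from h import *
import cv2
b=r.camera('scene')[:,:,::-1];a=r.camera('top')[:,:,::-1]
cv2.imwrite('pics/near3.png',np.hstack([cv2.resize(a[180:280,360:490],(390,300)),cv2.resize(b[110:210,200:330],(390,300))]))
s=r.get_state();p=s['tool_pos'];print(p,s['joints'],proj('scene',p),proj('top',p))
E
```

```text
t: 10.92
tool_pos: [471.9, 115.1, 41.3]
t: 11.55
tool_pos: [471.9, 115.1, 41.3]
t: 12.18
tool_pos: [471.9, 115.1, 41.3]
t: 12.8
tool_pos: [471.9, 115.1, 41.3]
t: 13.42
tool_pos: [482.0, 44.7, 151.8]
tcp_rot: [-180.0, 0.1, -179.9]
ft_force: [1.0, -0.1, -0.1]
grip_width: 0.0
t: 14.05
tool_pos: [520.9, -195.5, 151.3]
tcp_rot: [180.0, 0.0, 180.0]
ft_force: [-0.2, 0.9, 0.5]
grip_width: 0.3
t: 14.68
tool_pos: [536.7, -324.3, 150.9]
tcp_rot: [180.0, -0.0, -165.5]
ft_force: [0.8, -0.1, 0.5]
grip_width: -0.0
t: 15.3
tool_pos: [536.8, -323.7, 80.9]
tcp_rot: [180.0, -0.0, -165.7]
ft_force: [-0.7, -0.0, -0.1]
grip_width: 0.0
[ 537.2166159  -324.10211767   82.08567391] [-4.17841406e+01  3.86880389e+01  7.68410688e+01 -2.16125309e-03
  6.44016459e+01 -1.46090158e+02] (np.float64(252.70999912384343), np.float64(136.44335906019762)) (np.float64(462.1838691905135), np.float64(221.55280697850583))
```

View pics/near3.png

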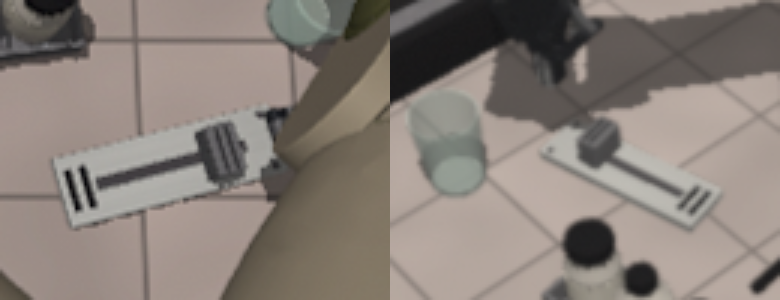

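The tips are at scene (255,137), clear behind the plain end of the marker. The slide is at crop (600,140), i.e. scene (270,157), and the beaker is well aside. I'll go down to z≈24 and push along tool +y.

```bash
python3 -m handwheel '[{"angular":[0,0,0],"offset":[0,0,18],"jaw":-1},{"angular":[0,0,0],"offset":[0,0,20],"jaw":-1},{"angular":[0,0,0],"offset":[0,0,15],"jaw":-1},{"angular":[0,0,0],"offset":[0,0,5],"jaw":-1},{"angular":[0,0,0],"offset":[0,0,0],"jaw":-1}]'
python3 -m handwheel '[{"angular":[0,0,0],"offset":[0,8,0],"jaw":-1},{"angular":[0,0,0],"offset":[0,8,0],"jaw":-1},{"angular":[0,0,0],"offset":[0,8,0],"jaw":-1},{"angular":[0,0,0],"offset":[0,8,0],"jaw":-1},{"angular":[0,0,0],"offset":[0,8,0],"jaw":-1}]'
python3 -m handwheel '[{"angular":[0,0,0],"offset":[0,8,0],"jaw":-1},{"angular":[0,0,0],"offset":[0,8,0],"jaw":-1},{"angular":[0,0,0],"offset":[0,8,0],"jaw":-1},{"angular":[0,0,0],"offset":[0,8,0],"jaw":-1},{"angular":[0,0,0],"offset":[0,8,0],"jaw":-1}]'
```

```text
t: 16.02
tool_pos: [537.0, -323.9, 23.2]
tcp_rot: [180.0, -0.0, -165.7]
ft_force: [-0.1, -0.2, 0.4]
grip_width: -0.3
t: 16.65
tool_pos: [527.0, -284.8, 23.6]
tcp_rot: [-180.0, 0.0, -165.7]
ft_force: [0.9, -1.9, 1.5]
grip_width: -0.2
t: 17.27
tool_pos: [517.0, -245.8, 23.3]
tcp_rot: [-180.0, -0.0, -165.7]
ft_force: [-0.4, -1.6, 1.7]
grip_width: -0.3
```

```bash
python3 -m handwheel '[{"angular":[0,0,0],"offset":[0,3,0],"jaw":-1},{"angular":[0,0,0],"offset":[0,3,0],"jaw":-1},{"angular":[0,0,0],"offset":[0,3,0],"jaw":-1},{"angular":[0,0,0],"offset":[0,3,0],"jaw":-1},{"angular":[0,0,0],"offset":[0,2,0],"jaw":-1}]'
python3 -m handwheel '[{"angular":[0,0,0],"offset":[0,1,0],"jaw":-1},{"angular":[0,0,0],"offset":[0,1,0],"jaw":-1},{"angular":[0,0,0],"offset":[0,1,0],"jaw":-1},{"angular":[0,0,0],"offset":[0,0,0],"jaw":-1},{"angular":[0,0,0],"offset":[0,0,0],"jaw":-1}]'
```

```text
t: 17.9
tool_pos: [513.6, -232.6, 23.3]
tcp_rot: [180.0, -0.0, -165.7]
ft_force: [0.6, -1.5, 1.3]
grip_width: -0.2
t: 18.52
tool_pos: [512.9, -229.8, 23.3]
tcp_rot: [180.0, -0.0, -165.7]
ft_force: [-0.9, -0.9, 0.2]
grip_width: 0.0
```

```bash
for i in 1 2; do python3 -m handwheel '[{"angular":[0,0,0],"offset":[0,1,0],"jaw":-1},{"angular":[0,0,0],"offset":[0,1,0],"jaw":-1},{"angular":[0,0,0],"offset":[0,1,0],"jaw":-1},{"angular":[0,0,0],"offset":[0,0,0],"jaw":-1},{"angular":[0,0,0],"offset":[0,0,0],"jaw":-1}]'; done
```

```text
t: 19.15
tool_pos: [512.3, -227.2, 23.3]
tcp_rot: [-180.0, 0.0, -165.7]
ft_force: [0.3, -4.3, -0.8]
grip_width: 0.6
t: 19.77
tool_pos: [512.2, -226.7, 23.6]
tcp_rot: [-179.7, 0.1, -165.7]
ft_force: [2.1, -16.7, -6.9]
grip_width: -0.4
```

The force rose to 17 N and motion stalled, so the slide is against its stop at s≈+15, as expected. I'll draw back along −y, rise and look.

```bash
python3 -m handwheel '[{"angular":[0,0,0],"offset":[0,-5,0],"jaw":-1},{"angular":[0,0,0],"offset":[0,-15,0],"jaw":-1},{"angular":[0,0,0],"offset":[0,-20,0],"jaw":-1},{"angular":[0,0,0],"offset":[0,-20,0],"jaw":-1},{"angular":[0,0,0],"offset":[0,-10,0],"jaw":-1}]'
python3 -m handwheel '[{"angular":[0,0,0],"offset":[0,0,-30],"jaw":-1},{"angular":[0,0,0],"offset":[0,0,-40],"jaw":-1},{"angular":[0,0,0],"offset":[0,-10,-40],"jaw":-1},{"angular":[0,0,0],"offset":[0,-10,-20],"jaw":-1},{"angular":[0,0,0],"offset":[0,0,0],"jaw":-1}]'
python3 - <<'E'
from h import *
import cv2
b=r.camera('scene')[:,:,::-1];a=r.camera('top')[:,:,::-1]
cv2.imwrite('pics/end.png',np.vstack([cv2.resize(a[110:310,110:500],(780,400))[:350],cv2.resize(b[130:330,130:530],(500,250)) if 0 else np.hstack([cv2.resize(b[130:280,190:440],(400,240)),np.zeros((240,380,3),np.uint8)])]))
a0=cv2.imread('pics/top0.png')
f=lambda im:{tuple(np.round(c,1)) for c,s in (lambda q:zip(q[3][1:],q[2][1:]))(cv2.connectedComponentsWithStats((im.max(2)<60).astype(np.uint8))) if s[4]>80 and 150<c[1]<290 and 200<c[0]<400}
print(sorted(f(a0)));print(sorted(f(a)))
E
```

```text
t: 20.4
tool_pos: [528.9, -292.9, 23.2]
tcp_rot: [180.0, 0.0, -165.7]
ft_force: [0.2, 0.1, -0.2]
grip_width: 0.2
t: 21.02
tool_pos: [534.1, -311.8, 154.4]
tcp_rot: [-179.9, 0.1, -165.7]
ft_force: [0.8, -0.2, -0.9]
grip_width: 0.0
[(np.float64(221.0), np.float64(259.4)), (np.float64(266.4), np.float64(254.9)), (np.float64(266.6), np.float64(187.8)), (np.float64(282.3), np.float64(199.3)), (np.float64(294.8), np.float64(185.0)), (np.float64(300.8), np.float64(265.1)), (np.float64(308.2), np.float64(196.7)), (np.float64(321.4), np.float64(204.0)), (np.float64(321.6), np.float64(182.3)), (np.float64(339.2), np.float64(240.6)), (np.float64(349.5), np.float64(178.1)), (np.float64(377.5), np.float64(178.2))]
[(np.float64(221.0), np.float64(259.4)), (np.float64(266.4), np.float64(254.9)), (np.float64(266.7), np.float64(187.8)), (np.float64(282.3), np.float64(199.2)), (np.float64(294.8), np.float64(185.0)), (np.float64(300.8), np.float64(265.0)), (np.float64(308.2), np.float64(196.8)), (np.float64(321.6), np.float64(182.3)), (np.float64(321.8), np.float64(203.9)), (np.float64(339.2), np.float64(240.6)), (np.float64(349.5), np.float64(178.1)), (np.float64(377.5), np.float64(178.1))]
```

View pics/end.png

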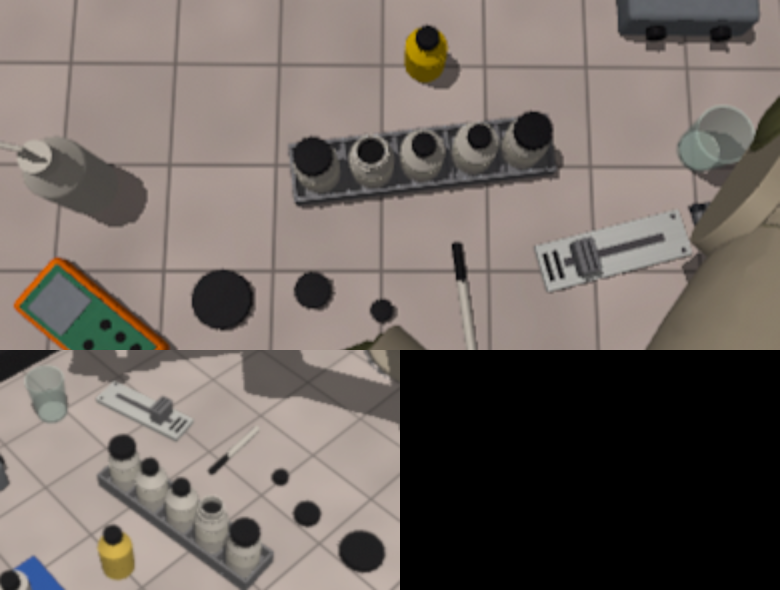

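The end picture shows the slide next to the two bars, at top (402,239). Every dark blob is within 0.4 px of its start position, and the fingers are clear. One numeric check on the slide, then I'll hand in.

```bash
python3 - <<'E'
from h import *
c=np.array([516,-241.7]);ax=np.array([np.cos(np.radians(104.3)),np.sin(np.radians(104.3))])
print('slide s',(ray('top',110+584/2,110+257/2,45)[:2]-c)@ax, proj('top',np.r_[c+40*ax,45]))
print(r.get_state()['qvel'].round(2)); r.close_job()
E
```

```text
slide s 45.60761713610755 (np.float64(404.20784673101195), np.float64(237.3930030351697))
[ 0.15  0.49  0.69 -0.1  -0.   -0.01]
the job is handed in; nothing more can be done
```

I've done both pointings and the slide push, drawn back, and handed the job in at about 21 s. No verdict was reported.

- **Open bottle:** it is the second bottle from the left in the carrier. I held the shut fingertips about 27 mm above its mouth for more than 2 s.
- **Middle cap:** I held first at about 30 mm above it, the edge of the 2 to 3 cm range, for more than 2 s. I then lowered to 25 mm and held for more than 2 s again.
- **Status slide:** I pushed it towards the two bars until the force rose to 17 N and it stopped moving, then drew back and raised the fingers well clear.

**Last checks:**
- **Slide:** it sits beside the bars. The top view puts it at 45.6 mm past the marker's centre, against a nominal stop of 40 mm. That is a disagreement of about 2 px, which I put down to picking pixels by eye. The force rise at the stop is the stronger evidence.
- **Other things on the bench:** the bottles, caps and pen cap are within 0.4 px of where they started in the top view. I checked the beaker, meter and wash bottle only by eye, and they looked unmoved.
- **Position estimates:** the two cameras differed by about 7 mm sideways for the mouth and the cap, so I aimed between them. That is well inside the 24 mm allowed.

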